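# Close the nail tin and hold the chest lid half open

## Robot

A 7-joint arm with a two-finger parallel gripper is mounted at the origin on the work surface. World frame = base frame: x ahead of the robot, y to its left, z up, the work surface at z = 0. Lengths are in m, angles in rad, forces in N, time in s.
With the tool pointing down it reaches from about 0.425 to 0.925 m from the base axis. Payload 6.8 kg.
Tool frame: the origin (TCP) lies on the centre line of the jaws, within the pads' length; the fingertips stand 8 mm ahead of it and the grasp point (between the pads) lies 11 mm behind it (bot.tips_ahead is the distance from the TCP to the fingertips, in m); z points along the fingers, y is the line along which they close (so a half turn about z gives the same grasp; the last joint's range is limited). The gripper opens to 85 mm and grips with 20 to 120 N. Pads are 22 mm wide; open, the fingers measure 114 mm over their backs; the gripper's body (76 mm by 85 mm) begins 54 mm behind the grasp point. The pads swing forward as they close: fully open they stand 13 mm farther back than shut.
Start: joints at [-1.421, 0.477, 0.022, 1.555, -0.011, 1.109, -0.083], TCP at [0.172, 0.653, 0.239] pointing down, gripper open.
Joint ranges: [-2.96, 2.96], [-0.34, 2.1], [-1.41, 1.46], [0.24, 2.44], [-1.37, 4.51], [0.17, 1.92], [-2.96, 2.96]. Speed limits (rad/s): [2.39, 2.39, 3.14, 3.14, 3.14, 3.14, 3.14].

## Interface

Orientations are given as a unit quaternion [w, x, y, z].
In Python, from station import bot gives the robot as it stands.
- The arm moves only by the tool send_rows, never from a script. Its argument "deltas" is text: rows parted by semicolons, each of 4 numbers parted by spaces: the shift along the tool's x, y, z in m, then the turn about the tool's z in degrees. In form: x y z spin; .... A call has 1 to 5 rows; each row is the pose to reach, as a shift and turn from the pose commanded when the call began, along the tool's axes at that moment; what a row does not reach only later rows make up. A row lasts 1/10 s, in which the tool goes at most 50 mm and 8.59 degrees, less where a joint would pass 70% of its speed; a pose out of reach is approached as far as the arm can. A call with a gripper value outside its range is refused whole. "claw" is the opening, from 0 (shut) to 1 (fully open), set as the call begins (left out, the last holds). The fingers move at their own pace and stop on an object; "force" is the grip in N (left out, the last holds). Time passes only in rows, so rows that repeat a pose let the fingers close. It gives the time, the measured TCP pose, the force, the opening and the grip force at its end, in the units of the state.
- bot.get_obs(): the state, without advancing time (a new reading comes with each control period).
- bot.read_camera(name): name is "side" or "top" or "wrist"; returns a dict with "img" (420x560x3 uint8, red, green, blue), "depth" (420x560 float32, m along the optical axis (not along the pixel's ray), 0 where there is no reading), "fx", "fy", "cx", "cy" (pixels), "camera_from_world" (4x4, takes a point from world to camera coordinates). Camera axes: x right, y up, looking along -z (the intrinsics and any distortion apply to the point x, -y, -z); pixel columns grow to the right and rows downward; lengths in m; the calibration is good to about 2 mm. The wrist camera is an equidistant fisheye: a pixel r from the principal point sees the ray r / f radians off the axis. A picture is of the moment at which its call begins.
- bot.hand_in(): hands the job in; it is judged then, once.
Trained networks look in a picture, given as the dict that the camera call returned (one of the last four; its "shot" number tells which), for a name from the list of things; names that differ only in an ending like _2 or _b are one class to them, and where a whole thing is asked for, a point or a joint stands for the part that bears it (a point fixed in the world has none). Each returns a list of dicts, best first, with "confidence" (0 to 1); they miss things now and then, are a little off and sometimes report something else, mostly with a low value. They report only what shows in the picture. A call takes as long as a camera call. They do not tell look-alikes from the thing itself.
- bot.masks_of(picture, query): "mask" (420x560 bool, what is visible of it).
- bot.landmark_of(picture, query): "xyz" ([x, y, z] in m, in world coordinates, good to about 4 mm: a listed point, or the origin of a listed thing).
The state is a dict: "t": time; "q": joint angles; "joint_vel": joint speeds; "joint_torque": joint torques, N m; "eef_pos": TCP position; "tool_rot": TCP orientation; "contact_force": force on the tool from outside, world axes, zero at the start; "torque": the same for the moment, N m; "gripper_width": opening from 0.0 (shut) to 1.0 (fully open); "grasp_force": force on a finger pad.
Only numpy, scipy, OpenCV 4.12 (cv2) and the standard library are available. Lean on these libraries where they do the work, as an engineer would, in place of code of your own. Each camera call takes 0.05 s, during which the arm holds its last target. There are 200 camera calls.

## Task

The nail tin is about to be packed into the plywood chest: take its cover off the chest lid and set it down, not drop it, onto the tin so that it sits fully home and level, leaving the tin standing where it is. Then lift the chest lid to 50 degrees from closed and hold it there, still, so that someone can load the chest: the lid falls shut if let go, so finish while holding it. Leave everything else on the bench where it is.

Things in the scene. Friction and masses are not known exactly. Their poses are not given: they have to be found in the camera images.
- cover: round steel cover, loose, at first lying flat on the chest lid: a disc 96 mm across and 4 mm thick, under it a plug 74 mm across and 8 mm deep (lower edge bevelled 3 mm) that it rests on, on top in the middle an upright round wooden knob 22 mm across and 30 mm tall. 80 to 170 g. Origin: centre of the plug's underside; z up through the knob: disc from z 8 to 12 mm, knob from z 12 to 42 mm
- tin: open round steel tin filled to about 20 mm below its rim with brass dome nails, standing loose on the bench left or right of the chest, 0.5 to 0.8 kg: 90 mm across outside, 84 mm inside, rim 80 mm above its origin, which is the centre of its underside; z up. With the cover seated, the disc lies on the rim and the cover's origin is 72 mm above the tin's
- chest: plywood chest fixed to the bench, 200 mm (x) by 280 mm (y) by 110 mm high, with a hinged lid 10 mm thick on top (lid's upper face 120.5 mm above the bench when closed). Origin: centre of its underside; z up; x points from the front with the bar (robot's side) to the hinged back, y along the front
- lid (a joint): hinge angle of the chest lid in rad: 0 closed and level, grows as the front edge rises, stop at 1.35. It turns freely on an axis parallel to the chest's y and always falls shut when let go; about 0.45 kg, lifted with about 2 N at the bar. 50 degrees is 0.873
- lid_bar (a point): middle of the round steel pull bar on the lid's front edge: bar 12 mm across, 130 mm long, parallel to the chest's y, carried by an 8 mm thick arm at each side, 60 mm from its middle; bar centre 40 mm in front of the lid's edge, so 34 mm of free gap between bar and chest; 115.5 mm above the bench when closed. It turns with the lid: its axes are the lid's (x from bar to hinge, z out of the lid's upper face)
- lid_hinge (a point): point on the hinge axis at the middle of the chest's rear upper edge, 110.5 mm above the bench; in the closed lid's frame the bar's centre lies 240 mm in front of it and 5 mm above it; axes turn with the lid
- jar: bystander: closed amber glass jar with steel cap and paper label, 72 mm across, 100 mm tall, on the other side of the chest from the tin; origin at centre of underside
- hammer: bystander: hammer, 260 mm long, lying right of the chest; origin under it
- shears: bystander: steel shears, about 250 mm long, 12 mm high, lying left of the chest; origin at the pivot, on the bench
- pliers: bystander: pliers with pale grips, about 170 mm long, 12 mm high, lying in front of the chest, partly below the bar; origin at the pivot, on the bench
- tape: bystander: round tape measure 60 mm across, 22 mm high, lying front right of the chest; origin at centre of underside
- spool: bystander: wooden spool, 40 mm across, 50 mm tall, standing front left of the chest; origin at centre of underside
- stick: bystander: flat wooden stick 200 x 24 x 8 mm on the right; origin at centre of underside
Not all that is in view belongs to the job. Leave any purple or turquoise look-alike of the tin alone.

How it is judged:
By the outcome, as a careful person would: the job done as asked, in the order asked, and still so for the second after the job is handed in, while the arm keeps its last pose, push and grip.
It also fails if it takes over 54 s, if anything falls off the work surface, if the arm or the gripper's body presses on something with over 40 N, if the wrist force passes 120 N, or if a joint passes its speed limit or range.

## Working session

There is one attempt and no reset: what is moved stays moved. The work goes in short steps, Python scripts to look and compute and a tool call to move; the robot and the scene stay as the last step left them, time stands still between calls to the robot, and variables do not carry over. Pictures are saved under pics/ and viewed, at most 10 in all, crops included, and the job is handed in when it is done.

Besides the shell and the picture viewer there is one more tool, called in YAML: its name, and indented under it one key for each argument. send_rows: Moves the arm, as the interface text tells. Its arguments: {"type":"object","properties":{"deltas":{"type":"string"},"claw":{"type":"number"},"force":{"type":"number"}},"required":["deltas"]}

```bash
mkdir -p pics; ls; cat > h.py <<'E'
from station import bot
import numpy as np, cv2
def save(p,n): cv2.imwrite('pics/'+n,p['img'][:,:,::-1])
E
python3 - <<'E'
from h import *
o=bot.get_obs(); print({k:np.round(v,3) for k,v in o.items()})
ps={n:bot.read_camera(n) for n in('top','side')}
for n,p in ps.items():
    save(p,n+'0.png')
    for q in ['cover','tin','chest','lid_bar','lid_hinge','jar','hammer','shears','pliers','tape','spool','stick']:
        print(n,q,[(np.round(d['xyz'],3).tolist(),round(d['confidence'],2)) for d in bot.landmark_of(p,q)[:3]])
a=cv2.hconcat([ps['top']['img'],ps['side']['img']])
print(ps['top']['fx'],np.round(ps['top']['camera_from_world'],2).tolist())
E
```

```text
pics
{'t': np.float64(0.0), 'q': array([-1.421,  0.478,  0.022,  1.556, -0.011,  1.109, -0.083]), 'joint_vel': array([-0.   , -0.001, -0.002,  0.001,  0.001, -0.001,  0.001]), 'joint_torque': array([-0.0000e+00, -5.9646e+01,  1.6080e+00, -2.8120e+01,  1.2000e-02,
        9.0000e-03,  0.0000e+00]), 'eef_pos': array([0.172, 0.652, 0.238]), 'tool_rot': array([-0.   ,  0.129,  0.992, -0.001]), 'contact_force': array([ 0.048,  1.015, -0.638]), 'torque': array([ 0.027,  0.004, -0.056]), 'grasp_force': np.float64(0.0), 'gripper_width': np.float64(1.001)}
top cover [([0.548, 0.065, 0.117], 0.92)]
top tin [([0.31, 0.442, -0.004], 0.94), ([0.276, 0.237, 0.001], 0.92), ([0.427, 0.328, -0.001], 0.68)]
top chest [([0.582, 0.028, -0.002], 0.58)]
top lid_bar [([0.443, 0.002, 0.115], 0.57)]
top lid_hinge [([0.683, 0.049, 0.113], 0.68)]
top jar [([0.47, -0.308, 0.001], 0.89)]
top hammer [([0.645, -0.403, 0.0], 0.63)]
top shears [([0.64, 0.411, 0.002], 0.94)]
top pliers [([0.414, 0.043, 0.001], 0.65)]
top tape [([0.374, -0.2, 0.003], 0.72)]
top spool [([0.388, 0.216, 0.0], 0.47), ([0.548, 0.065, 0.118
[... 156 characters left out ...]
2], 0.73), ([0.425, 0.325, 0.003], 0.67)]
side chest [([0.586, 0.028, 0.002], 0.58)]
side lid_bar [([0.447, 0.007, 0.113], 0.85)]
side lid_hinge [([0.683, 0.046, 0.115], 0.83)]
side jar [([0.474, -0.31, 0.002], 0.8)]
side hammer [([0.641, -0.403, -0.001], 0.86)]
side shears [([0.648, 0.414, 0.002], 0.68), ([0.644, -0.405, 0.001], 0.24), ([0.585, 0.026, 0.004], 0.21)]
side pliers [([0.42, 0.043, -0.001], 0.61), ([0.426, 0.328, -0.001], 0.24)]
side tape [([0.37, -0.197, 0.002], 0.61)]
side spool [([0.388, 0.221, -0.002], 0.82)]
side stick [([0.476, -0.485, 0.001], 0.8)]
379.91301212694106 [[-0.03, -1.0, 0.02, -0.01], [0.99, -0.03, 0.13, -0.51], [-0.13, 0.02, 0.99, -1.18], [0.0, 0.0, 0.0, 1.0]]
```

View pics/top0.png

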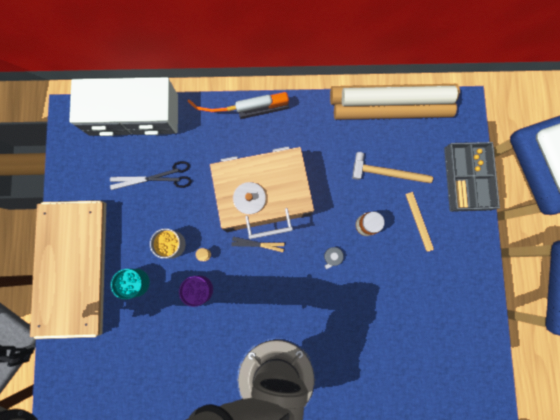

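View pics/side0.png

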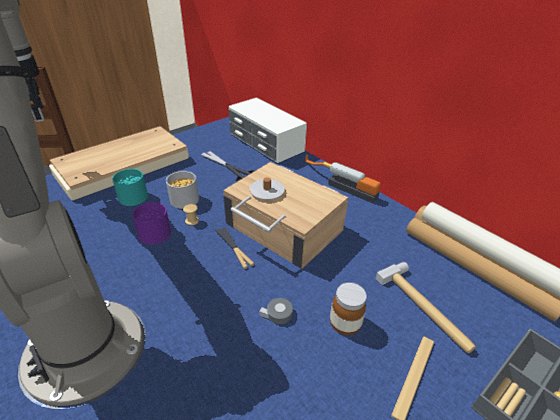

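The picture shows three tin candidates: turquoise (127,284), purple (196,291) and plain steel with brass nails (167,243). The steel one fits, since the other two are the coloured look-alikes. The cover is at (249,198) on the lid, and the bar runs from (247,236) to (290,228). Next I'll confirm the tin with a crop and refine the positions.

```bash
cat >> h.py <<'E'
def cloud(p):
    v,u=np.mgrid[:420,:560]; d=p['depth'].astype(float)
    c=np.stack([(u-p['cx'])/p['fx']*d,-(v-p['cy'])/p['fy']*d,-d,np.ones_like(d)],-1)
    w=c@np.linalg.inv(p['camera_from_world']).T
    return w[...,:3]
def ransac_circle(P,r):
    from scipy.optimize import least_squares
    s=least_squares(lambda c:np.hypot(*(P-c).T)-r,np.median(P,0),loss='soft_l1',f_scale=.002)
    return s.x
def grasp_info():
    o=bot.get_obs(); 
    return o
E
python3 - <<'E'
from h import *
p=bot.read_camera('top'); s=bot.read_camera('side')
img=p['img'][215:320,100:240,::-1]; cv2.imwrite('pics/tins.png',cv2.resize(img,None,fx=4,fy=4,interpolation=cv2.INTER_CUBIC))
for n,pp in(('top',p),('side',s)):
    W=cloud(pp)
    near=lambda c,r:np.hypot(W[...,0]-c[0],W[...,1]-c[1])<r
    m=near((.427,.327),.06)&(W[...,2]>.072)&(W[...,2]<.09)
    P=W[m]; print(n,'tin rim n',m.sum(),ransac_circle(P[:,:2],.0435),np.median(P[:,2]))
    m=near((.549,.066),.06)&(W[...,2]>.127)&(W[...,2]<.14)
    P=W[m]; (c,r)=cv2.minEnclosingCircle(P[:,:2].astype(np.float32)); print('disc',m.sum(),c,r,np.median(P[:,2]))
    m=near((.549,.066),.025)&(W[...,2]>.155)
    P=W[m]; print('knob',m.sum(),P.mean(0) if m.sum() else '')
    # lid rectangle
    m=near((.584,.03),.2)&(abs(W[...,2]-.1205)<.004)
    P=W[m][:,:2]; print('lid',cv2.minAreaRect((P*1000).astype(np.float32)))
    # bar
    m=near((.445,.005),.1)&(W[...,2]>.105)&(W[...,2]<.13)
    H=np.array([.683,.047]); P=W[m]; d=(P[:,:2]-H)@np.array([.982,.19]); P=P[d<-.22]
    print('bar',len(P),P.mean(0),cv2.minAreaRect((P[:,:2]*1000).astype(np.float32)))
    print('hinge/bar',[bot.landmark_of(pp,q)[0]['xyz'] for q in('lid_hinge','lid_bar')])
E
```

```text
top tin rim n 126 [0.42684845 0.32712372] 0.07884664419255016
disc 761 (0.5445079207420349, 0.06333250552415848) 0.05434853211045265 0.13314795981017968
knob 45 [0.54980168 0.06575443 0.16269072]
lid ((566.6187744140625, 25.907257080078125), (254.66209411621094, 280.06103515625), 9.6137113571167)
bar 201 [0.44857762 0.00456261 0.12059686] ((452.87908935546875, 6.724235534667969), (25.321434020996094, 129.53143310546875), 10.744946479797363)
hinge/bar [[0.6821, 0.049, 0.1136], [0.4448, 0.0022, 0.1146]]
side tin rim n 174 [0.42345261 0.32882241] 0.07702350288574628
disc 513 (0.5476210713386536, 0.0668855533003807) 0.04901057481765747 0.13231677389708552
knob 41 [0.54556445 0.06469107 0.16080201]
lid ((562.6206665039062, 27.484024047851562), (254.64004516601562, 282.4849548339844), 9.618228912353516)
bar 250 [0.44509532 0.00230048 0.11885698] ((451.3713684082031, 7.753753662109375), (29.47895622253418, 130.34906005859375), 10.996628761291504)
hinge/bar [[0.6854, 0.0427, 0.1132], [0.4438, 0.0057, 0.1126]]
```

View pics/tins.png

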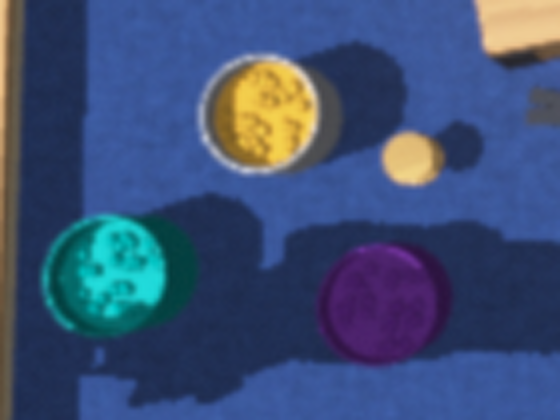

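The crop confirms the steel tin with brass nails at crop (262,113). The turquoise one at (105,275) and the purple one at (383,303) are look-alikes. Moving towards the cover.

send_rows:
  deltas: "-0.015 -0.014 0 4; -0.045 -0.042 0 12; -0.08 -0.073 0 20; -0.115 -0.105 0 28; -0.15 -0.138 0 36"
  claw: 0.6
  force: 40

```text
t: 2.1
eef_pos: [0.2828, 0.4795, 0.2395]
tool_rot: [-0.0, 0.431, 0.902, 0.0]
contact_force: [0.8, -0.5, 0.6]
gripper_width: 0.6
grasp_force: 0.0
```

```bash
cat >> h.py <<'E'
from scipy.spatial.transform import Rotation as Ro
def to(x,y,z,yaw=10.2):
    o=bot.get_obs(); w=o['tool_rot']; R=Ro.from_quat([w[1],w[2],w[3],w[0]]).as_matrix()
    d=R.T@(np.array([x,y,z])-o['eef_pos']); cur=np.degrees(np.arctan2(R[1,1],R[0,1]))
    print('t',o['t'],'pos',np.round(o['eef_pos'],4),'yawY',round(cur,2),'tilt z',np.round(R[:,2],3),'DELTA',np.round(d,4),'spin',round(cur-yaw,2))
    print('F',np.round(o['contact_force'],2),'w',o['gripper_width'],'g',o['grasp_force'],'vel',abs(o['joint_vel']).max().round(3),'q7',o['q'][6].round(2))
E
python3 -c "
from h import *
to(.548,.0655,.24)"
```

```text
t 2.1 pos [0.2828 0.4795 0.2395] yawY 38.91 tilt z [ 0.     0.001 -1.   ] DELTA [-0.4887 -0.0537 -0.0007] spin 28.71
F [ 0.83 -0.52  0.6 ] w 0.5995954035098436 g 0.0 vel 0.613 q7 -0.41
```

send_rows:
  deltas: "-0.045 -0.005 0 6; -0.09 -0.01 0 12; -0.135 -0.015 0 18; -0.18 -0.02 0 24; -0.225 -0.025 0 28.7"

```text
t: 2.6
eef_pos: [0.4057, 0.2894, 0.2397]
tool_rot: [-0.0, 0.641, 0.768, 0.001]
contact_force: [-0.1, 0.9, 0.8]
gripper_width: 0.601
grasp_force: 0.0
```

```bash
python3 -c "
from h import *
to(.548,.0655,.24)"
```

```text
t 2.6 pos [0.4057 0.2894 0.2397] yawY 10.31 tilt z [ 0.001  0.001 -1.   ] DELTA [-0.2458  0.1    -0.0004] spin 0.11
F [-0.14  0.91  0.81] w 0.6005596404459846 g 0.0 vel 0.531 q7 -0.47
```

send_rows:
  deltas: "-0.045 0.018 0 0; -0.09 0.036 0 0; -0.135 0.054 0 0; -0.18 0.072 0 0; -0.22 0.09 0 0"

```text
t: 3.1
eef_pos: [0.5345, 0.0888, 0.2397]
tool_rot: [0.0, 0.64, 0.769, 0.0]
contact_force: [0.3, 0.3, -0.0]
gripper_width: 0.598
grasp_force: 0.0
```

send_rows:
  deltas: "-0.02 0.008 0.01 0; -0.0255 0.01 0.025 0; -0.0255 0.01 0.035 0; -0.0255 0.01 0.035 0"

```text
t: 3.5
eef_pos: [0.5461, 0.0693, 0.2022]
tool_rot: [-0.002, 0.638, 0.77, -0.001]
contact_force: [0.0, 0.5, -0.8]
gripper_width: 0.605
grasp_force: 0.0
```

```bash
python3 - <<'E'
from h import *
to(.548,.0655,.1455)
p=bot.read_camera('wrist'); save(p,'w1.png')
T=bot.read_camera('top')
for pp in(p,T):
    for q in('cover','lid_bar','lid_hinge'): print(q,[(np.round(d['xyz'],4).tolist(),round(d['confidence'],2)) for d in bot.landmark_of(pp,q)[:2]])
E
```

```text
t 3.5 pos [0.5461 0.0693 0.2022] yawY 10.64 tilt z [-0.004 -0.    -1.   ] DELTA [-0.0042  0.0014  0.0567] spin 0.44
F [ 0.03  0.46 -0.83] w 0.6054912724525674 g 0.0 vel 0.025 q7 0.15
cover [([0.5494, 0.0639, 0.1213], 0.64), ([0.4205, 0.0421, -0.0005], 0.33)]
lid_bar [([0.39, 0.2212, 0.0039], 0.59), ([0.4461, 0.0041, 0.1176], 0.56)]
lid_hinge [([0.6786, 0.0481, 0.1102], 0.79)]
cover [([0.5477, 0.0663, 0.1198], 0.65), ([0.4741, -0.3085, 0.0006], 0.31)]
lid_bar [([0.4446, 0.0008, 0.1137], 0.66)]
lid_hinge [([0.6829, 0.0471, 0.111], 0.58)]
```

View pics/w1.png

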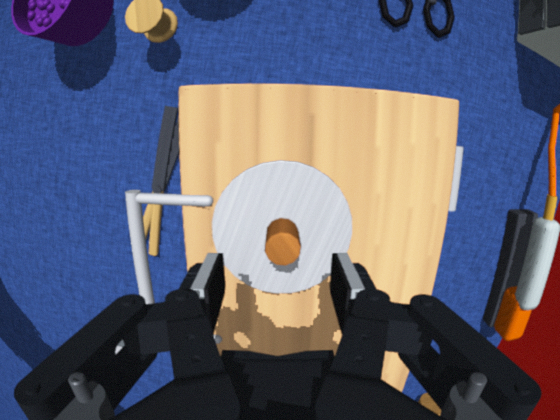

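The knob at (283,235) is centred between the fingers. Descending to grip it.

send_rows:
  deltas: "-0.0045 0.001 0.02 0; -0.0045 0.001 0.045 0; -0.0045 0.001 0.056 0; -0.0045 0.001 0.056 0; -0.0045 0.001 0.056 0"

```text
t: 4.4
eef_pos: [0.5503, 0.0636, 0.1489]
tool_rot: [0.0, 0.639, 0.769, 0.0]
contact_force: [0.5, 0.0, -0.0]
gripper_width: 0.6
grasp_force: 0.0
```

send_rows:
  deltas: "0 0 0 0; 0 0 0 0; 0 0 0 0; 0 0 0 0; 0 0 0 0"
  claw: 0
  force: 40

```text
t: 4.9
eef_pos: [0.5505, 0.0637, 0.1494]
tool_rot: [0.0, 0.639, 0.769, 0.001]
contact_force: [-1.2, -0.4, 6.6]
gripper_width: 0.243
grasp_force: 39.0
```

```bash
python3 -c "
from h import *
to(.548,.0655,.1455)"
```

```text
t 4.9 pos [0.5505 0.0637 0.1494] yawY 10.53 tilt z [ 0.001  0.001 -1.   ] DELTA [ 0.0022 -0.0021  0.0039] spin 0.33
F [-1.22 -0.38  6.57] w 0.24283282720083815 g 38.951151967048645 vel 0.002 q7 0.21
```

send_rows:
  deltas: "0 0 -0.008 0; 0 0 -0.02 0; 0 0 -0.045 0; 0 0 -0.075 0; 0 0 -0.09 0"

```text
t: 5.4
eef_pos: [0.5509, 0.0634, 0.2415]
tool_rot: [0.001, 0.639, 0.769, 0.001]
contact_force: [0.9, -0.2, -1.5]
gripper_width: 0.242
grasp_force: 39.3
```

```bash
python3 - <<'E'
from h import *
p=bot.read_camera('side'); s=bot.read_camera('top')
to(.4255,.3275,.24)
for pp in(p,s):
    print([(np.round(d['xyz'],4).tolist(),round(d['confidence'],2)) for q in('cover','tin') for d in bot.landmark_of(pp,q)[:3]])
c=p['img'][100:220,140:340,::-1]; c2=s['img'][150:270,140:340,::-1]
cv2.imwrite('pics/lift.png',cv2.resize(cv2.vconcat([c,c2]),None,fx=2.5,fy=2.5,interpolation=cv2.INTER_CUBIC))
E
```

```text
t 5.5 pos [0.5514 0.0637 0.2413] yawY 10.51 tilt z [ 0.005  0.002 -1.   ] DELTA [ 0.2824 -0.0757  0.0012] spin 0.31
F [ 0.62 -0.1  -1.27] w 0.23895031814663087 g 39.258660078048706 vel 0.05 q7 0.14
[([0.5506, 0.0657, 0.2139], 0.87), ([0.4167, 0.0444, -0.0013], 0.24), ([0.2801, 0.2396, 0.0012], 0.8), ([0.4264, 0.3276, -0.0003], 0.67), ([0.3069, 0.4373, -0.0021], 0.59)]
[([0.6811, 0.0474, 0.1127], 0.41), ([0.2788, 0.2368, -0.0025], 0.78), ([0.4694, -0.3105, -0.001], 0.74), ([0.3082, 0.4395, -0.0031], 0.6)]
```

View pics/lift.png

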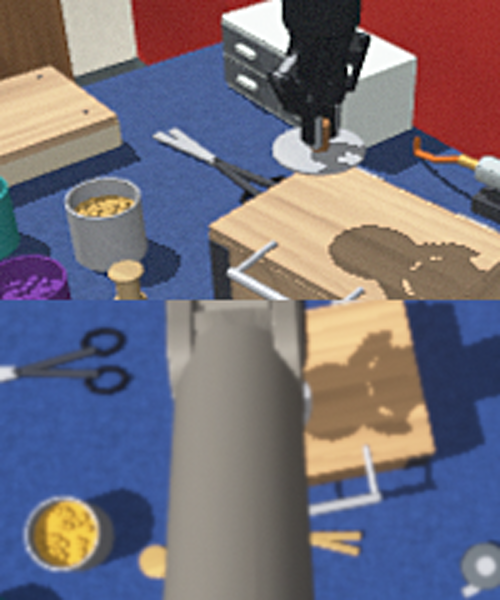

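The cover is lifted and level at crop (320,150). Carrying it to the tin.

send_rows:
  deltas: "0.015 -0.004 0 0; 0.045 -0.012 0 0; 0.08 -0.021 0 0; 0.115 -0.031 0 0; 0.15 -0.04 0 0"

```text
t: 6.2
eef_pos: [0.4817, 0.2045, 0.2372]
tool_rot: [-0.0, 0.639, 0.769, -0.001]
contact_force: [-0.0, 0.8, -1.6]
gripper_width: 0.242
grasp_force: 39.3
```

send_rows:
  deltas: "0.035 -0.009 0 0; 0.07 -0.019 0 0; 0.1 -0.027 0.01 0; 0.12 -0.033 0.03 0; 0.13 -0.0355 0.045 0"

```text
t: 6.7
eef_pos: [0.4222, 0.3269, 0.1913]
tool_rot: [-0.0, 0.638, 0.77, -0.001]
contact_force: [-0.0, 0.3, -1.6]
gripper_width: 0.234
grasp_force: 39.3
```

send_rows:
  deltas: "0 0 0.02 0; 0 0 0.035 0; 0 0 0.035 0; 0 0 0.035 0"

```text
t: 7.1
eef_pos: [0.4242, 0.3246, 0.1578]
tool_rot: [0.0, 0.639, 0.769, -0.001]
contact_force: [-0.2, 0.7, -1.7]
gripper_width: 0.242
grasp_force: 39.3
```

```bash
python3 - <<'E'
from h import *
w=bot.read_camera('wrist'); p=bot.read_camera('side')
to(.4255,.3275,.1005)
save(w,'w2.png')
for pp in(w,p):
    for q in('cover','tin'): print(q,[(np.round(d['xyz'],4).tolist(),round(d['confidence'],2)) for d in bot.landmark_of(pp,q)[:3]])
c=p['img'][120:230,110:270,::-1]
a=cv2.resize(c,(560,385),interpolation=cv2.INTER_CUBIC); b=w['img'][:,:,::-1]
cv2.imwrite('pics/over.png',cv2.resize(cv2.vconcat([a,b]),None,fx=.74,fy=.74))
W=cloud(p)
P=W[(np.hypot(W[...,0]-.4255,W[...,1]-.3275)<.07)]
m=P[(P[:,2]>.105)&(P[:,2]<.14)]; print(len(m),cv2.minEnclosingCircle(m[:,:2].astype(np.float32)),np.median(m[:,2]))
E
```

```text
t 7.2 pos [0.4249 0.3252 0.1588] yawY 10.5 tilt z [ 0.001  0.    -1.   ] DELTA [0.0022 0.001  0.0583] spin 0.3
F [-0.41  0.91 -1.09] w 0.23853286656911973 g 39.31527078151703 vel 0.008 q7 -0.41
cover [([0.423, 0.3262, 0.1298], 0.56)]
tin [([0.3139, 0.4444, -0.0025], 0.98), ([0.281, 0.2413, 0.0009], 0.66)]
cover [([0.4254, 0.327, 0.1343], 0.7), ([0.5851, 0.025, 0.0024], 0.52), ([0.4434, 0.01, 0.1151], 0.46)]
tin [([0.4269, 0.3249, -0.0014], 0.8), ([0.3047, 0.4419, -0.0005], 0.6), ([0.281, 0.2411, -0.0008], 0.57)]
51 ((0.42249569296836853, 0.3295069932937622), 0.04859539493918419) 0.13947437317784472
```

View pics/over.png

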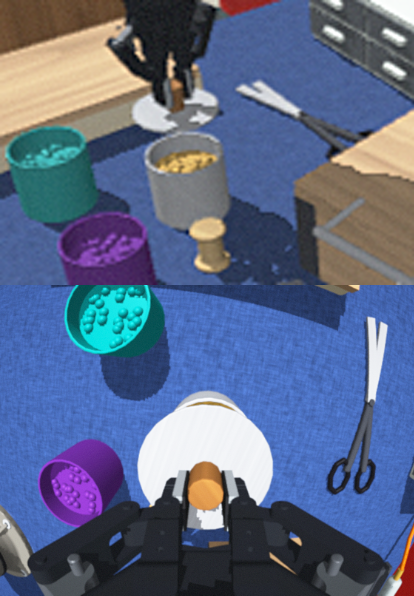

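The disc at (205,465) is over the tin, with the tin's rim just showing behind it at (207,393). That centres it laterally. Descending with a force check.

send_rows:
  deltas: "0.0005 0.001 0.02 0; 0.0005 0.001 0.04 0; 0.0005 0.001 0.045 0; 0.0005 0.001 0.048 0; 0.0005 0.001 0.048 0"

```text
t: 7.9
eef_pos: [0.4256, 0.3259, 0.1107]
tool_rot: [0.0, 0.639, 0.769, 0.0]
contact_force: [0.1, 0.2, -1.4]
gripper_width: 0.242
grasp_force: 39.3
```

send_rows:
  deltas: "0 0 0.001 0; 0 0 0.002 0; 0 0 0.003 0; 0 0 0.004 0; 0 0 0.004 0"

```text
t: 8.4
eef_pos: [0.4253, 0.3257, 0.1062]
tool_rot: [-0.0, 0.639, 0.769, -0.0]
contact_force: [0.4, -0.5, -1.2]
gripper_width: 0.239
grasp_force: 39.3
```

```bash
python3 -c "
from h import *
to(.4255,.3275,.1005)"
```

```text
t 8.4 pos [0.4253 0.3257 0.1062] yawY 10.53 tilt z [-0. -0. -1.] DELTA [0.0017 0.0005 0.0057] spin 0.33
F [ 0.42 -0.5  -1.23] w 0.23914504458835983 g 39.34861779212952 vel 0.003 q7 -0.37
```

send_rows:
  deltas: "0 0 0.001 0; 0 0 0.002 0; 0 0 0.003 0; 0 0 0.004 0; 0 0 0.004 0"

```text
t: 8.9
eef_pos: [0.4253, 0.3257, 0.1021]
tool_rot: [-0.0, 0.639, 0.769, -0.0]
contact_force: [-0.8, -1.2, -1.6]
gripper_width: 0.237
grasp_force: 39.3
```

send_rows:
  deltas: "0 0 0.0005 0; 0 0 0.001 0; 0 0 0.0015 0; 0 0 0.002 0"

```text
t: 9.3
eef_pos: [0.4254, 0.3258, 0.1009]
tool_rot: [-0.0, 0.639, 0.769, 0.0]
contact_force: [-3.3, -1.9, 10.6]
gripper_width: 0.239
grasp_force: 40.5
```

send_rows:
  deltas: "0 0 -0.0008 0; 0 0 -0.0008 0"

```text
t: 9.5
eef_pos: [0.4254, 0.3258, 0.1012]
tool_rot: [0.0, 0.639, 0.769, 0.0]
contact_force: [0.2, 0.0, -1.0]
gripper_width: 0.238
grasp_force: 39.4
```

send_rows:
  deltas: "0 0 0 0; 0 0 0 0; 0 0 0 0; 0 0 0 0; 0 0 0 0"
  claw: 0.6

```text
t: 10.0
eef_pos: [0.4254, 0.3258, 0.1011]
tool_rot: [-0.0, 0.639, 0.769, 0.0]
contact_force: [-0.3, 0.1, -0.2]
gripper_width: 0.601
grasp_force: 0.0
```

send_rows:
  deltas: "0 0 -0.01 0; 0 0 -0.025 0; 0 0 -0.05 0; 0 0 -0.09 0; 0 0 -0.12 0"

```text
t: 10.5
eef_pos: [0.4258, 0.3257, 0.2237]
tool_rot: [0.0, 0.639, 0.769, 0.001]
contact_force: [0.3, 0.9, -0.1]
gripper_width: 0.601
grasp_force: 0.0
```

```bash
python3 - <<'E'
from h import *
p=bot.read_camera('side')
to(.4445,.004,.22)
for q in('cover','tin','lid_bar'): print(q,[(np.round(d['xyz'],4).tolist(),round(d['confidence'],2)) for d in bot.landmark_of(p,q)[:3]])
c=p['img'][140:230,130:250,::-1]
cv2.imwrite('pics/seat.png',cv2.resize(c,None,fx=5,fy=5,interpolation=cv2.INTER_CUBIC))
W=cloud(p); P=W[np.hypot(W[...,0]-.4255,W[...,1]-.327)<.052]; P=P[(P[:,2]>.077)&(P[:,2]<.093)]
A=np.c_[P[:,:2]-[.4255,.327],np.ones(len(P))]; print('plane',np.linalg.lstsq(A,P[:,2],rcond=None)[0],len(P),cv2.minEnclosingCircle(P[:,:2].astype(np.float32)))
E
```

```text
t 10.55 pos [0.4279 0.3273 0.2283] yawY 10.47 tilt z [ 0.006  0.007 -1.   ] DELTA [-0.321  -0.0425  0.0063] spin 0.27
F [1.37 0.94 3.04] w 0.599845782755496 g 0.0 vel 0.129 q7 -0.45
cover [([0.4232, 0.3271, 0.0744], 0.83)]
tin [([0.2786, 0.2399, 0.0008], 0.92), ([0.3072, 0.441, -0.0016], 0.88), ([0.4247, 0.3279, -0.0004], 0.73)]
lid_bar [([0.4431, 0.0086, 0.1127], 0.63)]
plane [0.00201391 0.00798917 0.0841053 ] 412 ((0.4229167699813843, 0.3293871283531189), 0.049309879541397095)
```

View pics/seat.png

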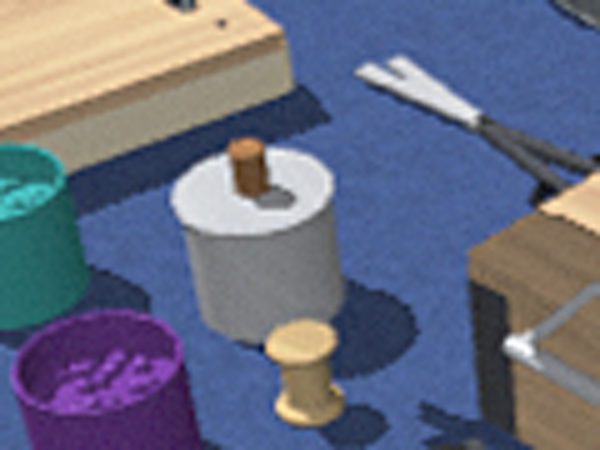

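The cover sits level on the steel tin: its disc spans crop (172–335, 190), the fitted top is 0.084 m, and the tilt is negligible. Moving to the bar.

send_rows:
  deltas: "-0.015 -0.002 0 0; -0.045 -0.006 0 0; -0.085 -0.011 0 0; -0.125 -0.017 0 0; -0.165 -0.022 0 0"
  claw: 0.36

```text
t: 11.2
eef_pos: [0.4326, 0.1563, 0.2198]
tool_rot: [-0.0, 0.639, 0.769, -0.002]
contact_force: [0.4, -0.2, -0.5]
gripper_width: 0.356
grasp_force: 0.0
```

send_rows:
  deltas: "-0.04 -0.005 0 0.2; -0.08 -0.01 0 0.2; -0.12 -0.016 0.01 0.2; -0.145 -0.02 0.02 0.2; -0.155 -0.0205 0.03 0.2"

```text
t: 11.7
eef_pos: [0.44, -0.0008, 0.1898]
tool_rot: [-0.001, 0.643, 0.766, -0.001]
contact_force: [-0.0, 0.2, -0.1]
gripper_width: 0.357
grasp_force: 0.0
```

send_rows:
  deltas: "0 0 0.01 0; 0 0 0.01 0; 0 0 0.01 0; 0 0 0.01 0"

```text
t: 12.1
eef_pos: [0.4421, 0.0041, 0.1812]
tool_rot: [-0.0, 0.64, 0.768, 0.0]
contact_force: [-0.5, -0.9, -0.3]
gripper_width: 0.36
grasp_force: 0.0
```

```bash
python3 - <<'E'
from h import *
w=bot.read_camera('wrist'); p=bot.read_camera('side')
to(.4445,.004,.111)
save(w,'w3.png')
for pp in(w,p):
  for q in('lid_bar','lid_hinge'): print(q,[(np.round(d['xyz'],4).tolist(),round(d['confidence'],2)) for d in bot.landmark_of(pp,q)[:3]])
E
```

```text
t 12.2 pos [0.4423 0.004  0.1814] yawY 10.41 tilt z [ 0.001  0.    -1.   ] DELTA [-0.0004  0.0021  0.0704] spin 0.21
F [0.11 0.11 0.25] w 0.3553684084921738 g 0.0 vel 0.002 q7 0.19
lid_bar [([0.4462, 0.0053, 0.118], 0.81)]
lid_hinge [([0.6772, 0.048, 0.111], 0.82)]
lid_bar [([0.4444, 0.0051, 0.1186], 0.72)]
lid_hinge [([0.6825, 0.0435, 0.115], 0.57)]
```

View pics/w3.png

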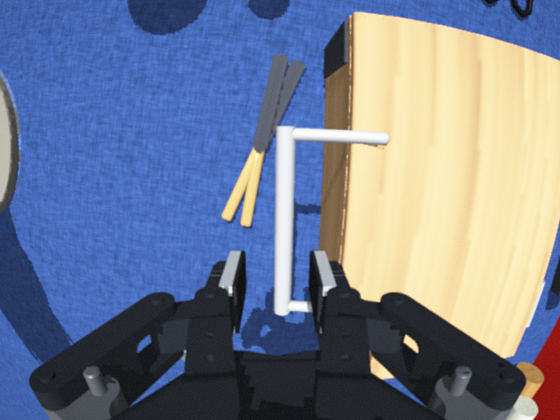

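The bar runs near column 284 and the fingers' midpoint is about 277, so a shift of +2.5 mm is needed. Descending around it.

send_rows:
  deltas: "0 0.0025 0.01 0; 0 0.0025 0.03 0; 0 0.0025 0.05 0; 0 0.0025 0.065 0; 0 0.0025 0.07 0"

```text
t: 12.9
eef_pos: [0.4435, 0.0036, 0.1093]
tool_rot: [-0.001, 0.641, 0.768, -0.001]
contact_force: [-0.7, -0.6, 0.9]
gripper_width: 0.359
grasp_force: 0.0
```

send_rows:
  deltas: "0 0 0 0; 0 0 0 0"

```text
t: 13.1
eef_pos: [0.4449, 0.0037, 0.1114]
tool_rot: [0.0, 0.641, 0.768, 0.0]
contact_force: [0.3, 0.6, 0.1]
gripper_width: 0.359
grasp_force: 0.0
```

send_rows:
  deltas: "0 0 0 0; 0 0 0 0; 0 0 0 0; 0 0 0 0"
  claw: 0
  force: 30

```text
t: 13.5
eef_pos: [0.4464, 0.0041, 0.1119]
tool_rot: [0.001, 0.641, 0.768, 0.001]
contact_force: [5.2, 0.0, -0.5]
gripper_width: 0.126
grasp_force: 30.4
```

```bash
python3 - <<'E'
from h import *
to(.4445,.004,.111)
o=bot.get_obs(); b=o['eef_pos']; 
for a in range(0,55,5):
    t=np.radians(a); dx=240-(240*np.cos(t)+5*np.sin(t)); dz=240*np.sin(t)+5*np.cos(t)-5
    print(a,round(dx,1),round(-dz,1))
E
```

```text
t 13.5 pos [0.4464 0.0041 0.1119] yawY 10.33 tilt z [ 0.004  0.    -1.   ] DELTA [ 0.0002 -0.0019  0.0009] spin 0.13
F [ 5.24  0.04 -0.52] w 0.12553964520093255 g 30.36471515893936 vel 0.001 q7 0.32
0 0.0 -0.0
5 0.5 -20.9
10 2.8 -41.6
15 6.9 -61.9
20 12.8 -81.8
25 20.4 -101.0
30 29.7 -119.3
35 40.5 -136.8
40 52.9 -153.1
45 66.8 -168.2
50 81.9 -182.1
```

send_rows:
  deltas: "0 0.001 -0.0084 0; 0 0.002 -0.0167 0; 0 0.0032 -0.0251 0; 0 0.0045 -0.0334 0; 0 0.006 -0.0416 0"

```text
t: 14.0
eef_pos: [0.4506, 0.0048, 0.1534]
tool_rot: [0.0, 0.641, 0.768, 0.0]
contact_force: [4.8, 0.1, -4.8]
gripper_width: 0.122
grasp_force: 29.7
```

```bash
cat >> h.py <<'E'
def rest(ang=50, b0=(.4464,.0041,.1119), yaw=10.3):
    o=bot.get_obs(); e=o['eef_pos']; c=np.array([np.cos(np.radians(yaw)),np.sin(np.radians(yaw))])
    dx=(e[:2]-b0[:2])@c; dz=e[2]-b0[2]
    a=np.degrees(np.arctan2(.005+dz,.24-dx)-np.arctan2(.005,.24)); r=np.hypot(.005+dz,.24-dx)
    t=np.radians(ang); print('lid from tcp',a.round(2),'radius',r.round(4),'lateral',np.round((e[:2]-b0[:2])@[-c[1],c[0]],4),
      'remaining y',round(.24-.24*np.cos(t)+.005*np.sin(t)-dx,4),'z',round(-(.24*np.sin(t)+.005*np.cos(t)-.005-dz),4)); to(*e)
E
python3 -c "
from h import *
rest()
p=bot.read_camera('side')
for q in('lid_bar','lid_hinge'): print(q,[(np.round(d['xyz'],4).tolist(),round(d['confidence'],2)) for d in bot.landmark_of(p,q)[:2]])"
```

```text
lid from tcp 9.96 radius 0.2403 lateral -0.0 remaining y 0.0853 z -0.1406
t 14.0 pos [0.4506 0.0048 0.1534] yawY 10.32 tilt z [ 0.  0. -1.] DELTA [0. 0. 0.] spin 0.12
F [ 4.8   0.11 -4.76] w 0.12239096249257361 g 29.66181993484497 vel 0.203 q7 0.25
lid_bar [([0.449, 0.0089, 0.1547], 0.56)]
lid_hinge [([0.6829, 0.0449, 0.1111], 0.61)]
```

send_rows:
  deltas: "0 0.002 -0.0082 0; 0 0.0045 -0.0163 0; 0 0.007 -0.0244 0; 0 0.0097 -0.0323 0; 0 0.0127 -0.0402 0"

```text
t: 14.65
eef_pos: [0.4614, 0.0067, 0.1929]
tool_rot: [-0.001, 0.641, 0.768, -0.001]
contact_force: [-2.8, -2.9, -1.7]
gripper_width: 0.124
grasp_force: 29.5
```

send_rows:
  deltas: "0 0.0032 -0.0077 0; 0 0.0066 -0.0154 0; 0 0.0103 -0.0229 0; 0 0.0142 -0.0303 0; 0 0.0185 -0.0375 0"

```text
t: 15.15
eef_pos: [0.4784, 0.0096, 0.2302]
tool_rot: [-0.002, 0.641, 0.768, -0.002]
contact_force: [-8.8, -3.0, 2.2]
gripper_width: 0.119
grasp_force: 29.4
```

```bash
python3 -c "
from h import *
rest()"
```

```text
lid from tcp 29.52 radius 0.2414 lateral -0.0003 remaining y 0.0571 z -0.0638
t 15.15 pos [0.4784 0.0096 0.2302] yawY 10.29 tilt z [-0.007 -0.001 -1.   ] DELTA [0. 0. 0.] spin 0.09
F [-8.82 -2.99  2.24] w 0.11912966576972013 g 29.374323785305023 vel 0.184 q7 0.17
```

send_rows:
  deltas: "0 0.0038 -0.0071 0; 0 0.008 -0.0141 0; 0 0.0128 -0.0208 0; 0 0.0178 -0.0274 0; 0 0.023 -0.0338 0"

```text
t: 15.65
eef_pos: [0.5013, 0.0135, 0.2643]
tool_rot: [-0.002, 0.641, 0.768, -0.002]
contact_force: [-7.3, -3.4, 4.0]
gripper_width: 0.122
grasp_force: 29.2
```

```bash
python3 -c "
from h import *
rest()
p=bot.read_camera('side')
for q in('lid_bar','lid_hinge'): print(q,[(np.round(d['xyz'],4).tolist(),round(d['confidence'],2)) for d in bot.landmark_of(p,q)[:2]])"
```

```text
lid from tcp 39.31 radius 0.2423 lateral -0.0006 remaining y 0.0338 z -0.0297
t 15.65 pos [0.5013 0.0135 0.2643] yawY 10.27 tilt z [-0.006 -0.001 -1.   ] DELTA [0. 0. 0.] spin 0.07
F [-7.26 -3.36  4.01] w 0.1215430962467626 g 29.214292466640472 vel 0.189 q7 0.17
lid_bar [([0.5017, 0.0163, 0.2605], 0.68), ([0.6426, -0.4069, 0.0011], 0.21)]
lid_hinge []
```

send_rows:
  deltas: "0 0.0052 -0.0062 0; 0 0.011 -0.0122 0; 0 0.017 -0.018 0; 0 0.0225 -0.0225 0; 0 0.0235 -0.0236 0"

```text
t: 16.3
eef_pos: [0.5241, 0.0173, 0.2889]
tool_rot: [-0.003, 0.641, 0.767, -0.003]
contact_force: [-15.3, -4.9, 13.8]
gripper_width: 0.129
grasp_force: 30.3
```

send_rows:
  deltas: "0 0 0 0; 0 0 0 0"

```text
t: 16.5
eef_pos: [0.5237, 0.0173, 0.2886]
tool_rot: [-0.003, 0.641, 0.767, -0.003]
contact_force: [-15.0, -4.5, 14.5]
gripper_width: 0.125
grasp_force: 30.4
```

```bash
python3 - <<'E'
from h import *
rest()
p=bot.read_camera('side'); t=bot.read_camera('top')
for pp in(p,t):
  for q in('lid_bar','lid_hinge'): print(q,[(np.round(d['xyz'],4).tolist(),round(d['confidence'],2)) for d in bot.landmark_of(pp,q)[:2]])
  W=cloud(pp); M=bot.masks_of(pp,'lid_bar')
  for m in M[:2]: print('mask',m['confidence'],m['mask'].sum())
  # plane of lid: points in chest frame above z .13
  c=np.array([np.cos(np.radians(10.3)),np.sin(np.radians(10.3))])
  d=W[...,:2]-np.array([.6825,.0466]); X=d@c; Y=d@np.array([-c[1],c[0]])
  ang=np.degrees(np.arctan2(W[...,2]-.1105,-X)); r=np.hypot(W[...,2]-.1105,X)
  k=(abs(Y)<.138)&(r>.03)&(r<.198)&(W[...,2]>.13)&(ang>40)&(ang<65)
  k&=abs(Y)>.06
  Q=np.c_[X[k],W[...,2][k],Y[k]]
  if k.sum()>100:
    for it in range(6):
        A=np.c_[Q[:,0],np.ones(len(Q))]; s=np.linalg.lstsq(A,Q[:,1],rcond=None)[0]; e=Q[:,1]-A@s; Q=Q[abs(e)<2*e.std()+1e-4]
    print('plane',len(Q),'angle',np.degrees(np.arctan(-s[0])),'z at hinge',s[1],e.std())
c=p['img'][60:260,180:380,::-1]; cv2.imwrite('pics/fin.png',cv2.hconcat([cv2.resize(c,(400,400)),cv2.resize(t['img'][100:300,150:350,::-1],(400,400))]))
E
```

```text
lid from tcp 47.16 radius 0.2431 lateral -0.0009 remaining y 0.0111 z -0.0054
t 16.5 pos [0.5237 0.0173 0.2886] yawY 10.25 tilt z [-0.008 -0.    -1.   ] DELTA [0. 0. 0.] spin 0.05
F [-15.03  -4.48  14.52] w 0.12513836463603484 g 30.439542531967163 vel 0.002 q7 0.17
lid_bar [([0.5181, 0.0197, 0.2868], 0.56)]
lid_hinge [([0.6841, 0.0453, 0.112], 0.89)]
mask 0.21 375
plane 527 angle 46.499258592908966 z at hinge 0.10909408363764098 0.0012969838816810364
lid_bar []
lid_hinge []
mask 0.75 1525
plane 1102 angle 46.32640784567127 z at hinge 0.1273175145519039 0.0017872907172104006
```

View pics/fin.png

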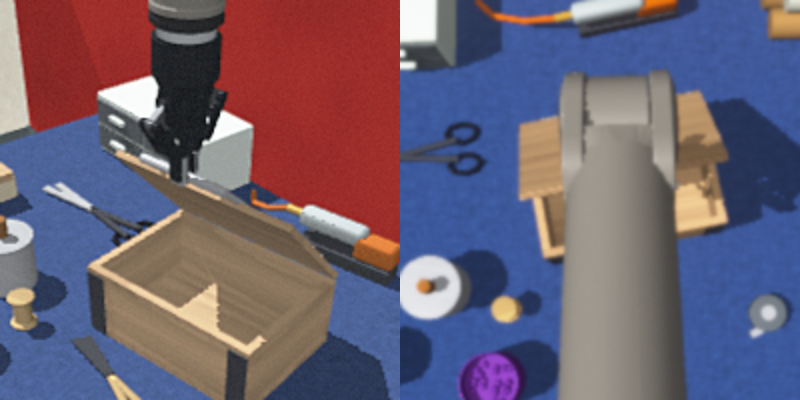

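The lid measures about 46.8° and is held, with the commanded pose slightly too far inwards radially. I'll correct both to reach 50°.

send_rows:
  deltas: "0 0.001 -0.003 0; 0 0.0025 -0.006 0; 0 0.0045 -0.009 0; 0 0.007 -0.012 0; 0 0.007 -0.012 0"

```text
t: 17.4
eef_pos: [0.5358, 0.0194, 0.3001]
tool_rot: [0.002, 0.641, 0.768, 0.001]
contact_force: [6.2, -5.6, -9.5]
gripper_width: 0.124
grasp_force: 29.4
```

send_rows:
  deltas: "0 0 0 0; 0 0 0 0; 0 0 0 0"

```text
t: 17.7
eef_pos: [0.5354, 0.0194, 0.2998]
tool_rot: [0.002, 0.641, 0.768, 0.0]
contact_force: [6.7, -5.2, -8.8]
gripper_width: 0.126
grasp_force: 29.4
```

```bash
cat > lid.py <<'E'
from h import *
rest()
p=bot.read_camera('side'); t=bot.read_camera('top')
c=np.array([np.cos(np.radians(10.3)),np.sin(np.radians(10.3))])
for pp in(p,t):
  W=cloud(pp)
  d=W[...,:2]-np.array([.6825,.0466]); X=d@c; Y=d@np.array([-c[1],c[0]])
  ang=np.degrees(np.arctan2(W[...,2]-.1105,-X)); r=np.hypot(W[...,2]-.1105,X)
  k=(abs(Y)<.138)&(r>.03)&(r<.198)&(W[...,2]>.13)&(ang>40)&(ang<65)&(abs(Y)>.06)
  Q=np.c_[X[k],W[...,2][k]]
  for it in range(8):
    m=Q.mean(0); v=np.linalg.svd(Q-m,full_matrices=False)[2]; e=(Q-m)@v[1]; Q=Q[abs(e)<2*e.std()+1e-4]
  off=(m-0)@v[1]-np.array([0,.1105])@v[1]
  print('plane',len(Q),'angle',np.degrees(np.arctan(-v[0,1]/v[0,0])),'offset from hinge',abs(off),'median ang by hinge',np.median(ang[k]))
for q in('lid_bar','cover','tin','lid_hinge'): print(q,[np.round(x['xyz'],4).tolist() for x in bot.landmark_of(p,q)[:3]])
E
python3 lid.py
```

```text
lid from tcp 50.99 radius 0.2441 lateral -0.0009 remaining y -0.0008 z 0.0058
t 17.7 pos [0.5354 0.0194 0.2998] yawY 10.3 tilt z [ 0.004 -0.002 -1.   ] DELTA [0. 0. 0.] spin 0.1
F [ 6.74 -5.16 -8.76] w 0.1264845580554584 g 29.396170377731323 vel 0.002 q7 0.17
plane 766 angle 50.2547795936694 offset from hinge 0.0009276278721918191 median ang by hinge 49.79461435224889
plane 939 angle 50.23541878156799 offset from hinge 0.011323393575990812 median ang by hinge 55.015753279559945
lid_bar [[0.5328, 0.0208, 0.2968]]
cover [[0.4265, 0.3266, 0.0749]]
tin [[0.4233, 0.3256, -0.0003], [0.3029, 0.4386, -0.0025], [0.2813, 0.2391, 0.0014]]
lid_hinge [[0.6811, 0.0455, 0.1114]]
```

The lid is at about 50.2° in both views' plane fits, the arm is still and the grip is firm. The cover is still seated and the tin hasn't moved. Handing in.

```bash
python3 -c "
from h import *
rest(); print(bot.hand_in())"
```

```text
lid from tcp 50.99 radius 0.2441 lateral -0.0009 remaining y -0.0008 z 0.0058
t 18.0 pos [0.5354 0.0194 0.2998] yawY 10.3 tilt z [ 0.004 -0.002 -1.   ] DELTA [0. 0. 0.] spin 0.1
F [ 6.9  -4.43 -9.02] w 0.12347626337777713 g 29.395125210285187 vel 0.002 q7 0.17
the job is handed in; nothing more can be done
None
```

I set the cover on the steel tin, where it measures fully home and level. The arm is holding the chest lid still at about 50°, and I handed the job in at 18 s; no verdict came back.

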